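# Roll the sensor housing into the V-block

## Robot

A 6-joint arm with a two-finger parallel gripper is mounted at the origin on the work surface. World frame = base frame: x ahead of the robot, y to its left, z up, the work surface at z = 0. Lengths are in m, angles in rad, forces in N, time in s.
With the tool pointing down it reaches from about 0.325 to 0.75 m from the base axis. Payload 7.6 kg.
Tool frame: the origin (TCP) lies midway between the tips of the shut fingers; the grasp point (between the pads) lies 19 mm behind it (grip_depth is the distance from the TCP to the grasp point, in m); z points along the fingers, y is the direction in which the jaws open and shut (so a half turn about z gives the same grasp; the last joint's range is limited). The gripper opens to 85 mm and grips with 20 to 120 N. Pads are 22 mm wide; open, the fingers measure 114 mm over their backs; the gripper's body (76 mm by 85 mm) begins 54 mm behind the grasp point. The pads swing forward as they close: fully open they stand 13 mm farther back than shut.
Start: joints at [-1.413, 0.052, 1.401, -0, 1.689, -0.07], TCP at [0.119, -0.511, 0.231] pointing down, gripper open.
Joint ranges: [-2.9, 2.9], [-0.91, 2.17], [0.12, 2.37], [-1.06, 4.2], [0.26, 2.73], [-2.93, 2.93]. Speed limits (rad/s): [2.57, 2.57, 3.01, 3.14, 3.14, 3.14].

## Interface

Orientations are given as a unit quaternion [x, y, z, w].
In Python, from station import * gives the robot as it stands. The module is installed in compiled form; this text tells all that it offers.
- The arm moves only by the tool move_arm, never from a script. Its argument "commands" is one flat list of numbers, 7 for each row, row after row: the shift along the tool's x, y, z in m, then the turn, a rotation vector about the tool's x, y, z in degrees, then the closure, from 0 (fully open) to 1 (shut). A call has 1 to 12 rows; each row is the pose to reach, as a shift and turn from the pose measured when the call began, along the tool's axes at that moment; what a row does not reach only later rows make up. A row lasts 1/8 s, in which the tool goes at most 62.5 mm and 10.7 degrees, less where a joint would pass 70% of its speed; a pose out of reach is approached as far as the arm can. A call with a gripper value outside its range is refused whole. The fingers move at their own pace and stop on an object; "squeeze" is the grip in N (left out, the last holds). Time passes only in rows, so rows that repeat a pose let the fingers close. It gives the time, the measured TCP pose, the force and the opening at its end, in the units of the state.
- observe(): the state, without advancing time (a new reading comes with each control period).
- capture(name): name is "scene" or "top"; returns the picture (480x640x3 uint8, red, green, blue); there is no depth.
- get_calibration(name): a dict with "fovy" (degrees; the focal length in pixels is half the picture's height over the tangent of half this angle, whatever the lens; pixels are square), "cx", "cy" (the principal point, pixels), "rvec" (rotation vector, rad) and "tvec" (3), from world to camera coordinates, as OpenCV has them. Camera axes: x right, y down, z forward; pixel columns grow to the right and rows downward; lengths in m; the calibration is good to about 2 mm. A picture is of the moment at which its call begins. get_calibration takes no time and is no camera call.
- finish_job(): hands the job in, once; it reports no verdict.
The state is a dict: "time_s": time; "joints": joint angles; "qvel": joint speeds; "tau": joint torques, N m; "ee_pos": TCP position; "tcp_rot": TCP orientation; "contact_force": force on the tool from outside, world axes, zero at the start; "ft_torque": the same for the moment, N m; "finger_gap": opening from 0.0 (shut) to 1.0 (fully open).
Only numpy, scipy, OpenCV 4.12 (cv2) and the standard library are available. Lean on these libraries where they do the work, as an engineer would, in place of code of your own. Each camera call takes 0.05 s, during which the arm holds its last target.

## Task

Roll the aluminium sensor housing across the table, pushing gently on its side with the fingers, until it drops into the groove of the low V-block, and leave it lying still in the groove with both ends overhanging about equally (a nudge on its end is fine). Never grip, lift or carry it; let it roll rather than drag it, slowly and under control. Leave the other things on the table where they are.

Things in the scene. Friction and masses are not known exactly. Their poses are not given: they have to be found in the camera images.
- housing: Sensor housing: closed bare-aluminium cylinder, 50 mm diameter, 200 mm long, flat ends, about 0.6 kg, lying on its side, free to roll (after a push at 0.05 to 0.08 m/s it coasts on 2 to 6 cm). Origin on its axis at mid-length, 25 mm above the table; own x runs along the cylinder, own y and z turn with it as it rolls.
- vblock: Low grey plastic V-block, screwed down: 110 mm long (own x, along the groove), 110 mm wide (own y), 8 mm high, of slippery plastic. Origin mid-underside, on the table. Both sides alike: from the long edge a bevel of 13 degrees rises to a lip 8.3 mm high, 17 to 19 mm from the middle line; between the lips is the groove, a 120 degree V.
- vblock_seat (a point): Where the housing's origin belongs: 27 mm above the table over the V-block's middle; axes as the V-block's. The housing gets there by rolling up a bevel and over the lip (its axis then 33 mm above the table) and dropping into the V.
- outlet_box: Bystander: open blue plastic outlet box 95 x 58 x 66 mm, loose, origin at the middle of its underside.
- module: Bystander: flat black electronics module 120 x 82 x 30 mm with a connector on one end, loose, origin at the middle of its underside.
- screwdriver: Bystander: screwdriver lying on the table, about 200 mm long, loose.
- tape_roll: Bystander: roll of black tape lying flat, 90 mm across, 19 mm high, loose, origin at the middle of its underside.

How it is judged:
On the way:
1. the housing has turned about half a turn about its axis as it rolls along the table (angle between housing's own z axis and vertical above 2.2 rad), for 0.02 s.
At the end, for the whole second after the job is handed in: The housing lies at rest down in the V: its axis within 4 mm sideways and in height of the seat and within 0.06 rad of the groove's direction, its middle within 25 mm of the V-block's middle lengthways (the ends overhang by 20 to 70 mm); the other things are within 20 mm of where they were (y of housing in the frame of vblock_seat between -0.004 and 0.004 m and z of housing in the frame of vblock_seat between -0.004 and 0.004 m and x of housing in the frame of vblock_seat between -0.025 and 0.025 m and angle between the x axis of housing and the x axis of vblock, either way round below 0.06 rad and linear speed of housing below 0.02 m/s and angular speed of housing below 0.3 rad/s and distance of each of outlet_box, module, screwdriver, tape_roll from where it was at the start of the episode below 0.02 m); the robot touches nothing.
It fails at once if the housing is lifted off what it lies on, or tipped up at an end (height (world z) of housing above 0.043 m or angle between housing's own x axis and vertical below 1.3 rad or angle between housing's own x axis and vertical above 1.84 rad).
It fails at once if the housing is gripped, or pressed on hard (over 30 N) (contact force between the fingers and housing above 30 N).
It fails at once if the housing is sent off faster than 0.5 m/s (linear speed of housing above 0.5 m/s).
It fails at once if a bystander is pushed more than 30 mm (distance of any of outlet_box, module, screwdriver, tape_roll from where it was at the start of the episode above 0.03 m).
It also fails if it takes over 67 s, if anything falls off the work surface, if the arm or the gripper's body presses on something with over 40 N, if the wrist force passes 120 N, or if a joint passes its speed limit or range.

## Working session

There is one attempt and no reset: what is moved stays moved. The work goes in short steps, Python scripts to look and compute and a tool call to move; the robot and the scene stay as the last step left them, time stands still between calls to the robot, and variables do not carry over. Pictures are saved under pics/ and viewed, and the job is handed in when it is done.

Besides the shell and the picture viewer there is one more tool, called after "Emit:" as a command line: name --argument value ..., lists and objects as JSON in quotes. move_arm: Moves the arm, as the interface text tells. Its arguments: {"type":"object","properties":{"commands":{"type":"array"},"squeeze":{"type":"number"}},"required":["commands"]}

```bash
mkdir -p pics; python3 - <<'E'
from station import *
import cv2
for n in("scene","top"):
    cv2.imwrite(f"pics/{n}0.png",capture(n)[:,:,::-1]); print(get_calibration(n))
print(observe())
E
```

```text
{'fovy': 57.80001189552649, 'cx': 323.53358574904036, 'cy': 242.81901587384348, 'rvec': array([ 1.53508789,  1.68546942, -0.96098993]), 'tvec': array([ 0.0552236 , -0.25978665,  1.50777274])}
{'fovy': 55.84688223350408, 'cx': 313.580799287975, 'cy': 241.12323351544254, 'rvec': array([ 2.17477428, -2.15073111,  0.09191357]), 'tvec': array([-0.00459838,  0.60278457,  1.00481874])}
{'time_s': 0.1, 'joints': array([-1.41328509e+00,  5.27713391e-02,  1.40160939e+00,  3.26964822e-06,
        1.68861067e+00, -7.02962581e-02]), 'qvel': array([ 0.00066677, -0.00227246, -0.00137789,  0.00012402,  0.00073243,
       -0.00082815]), 'tau': array([ 1.12734382e-03, -3.82582676e+01, -3.60984707e+01, -6.77779258e-05,
        4.78871225e-03,  2.34538021e-06]), 'ee_pos': array([ 0.11855034, -0.51116593,  0.2305649 ]), 'tcp_rot': array([ 9.93519714e-01,  1.13657770e-01, -2.88661644e-05, -6.98779158e-04]), 'contact_force': array([-0.11315728,  0.46782159, -0.93305838]), 'ft_torque': array([-0.03762363, -0.02515866,  0.00969491]), 'finger_gap': 1.0017371201010572}
```

View pics/scene0.png

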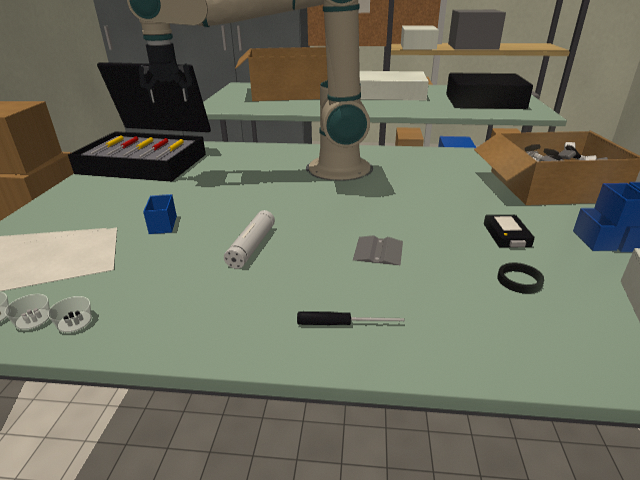

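View pics/top0.png

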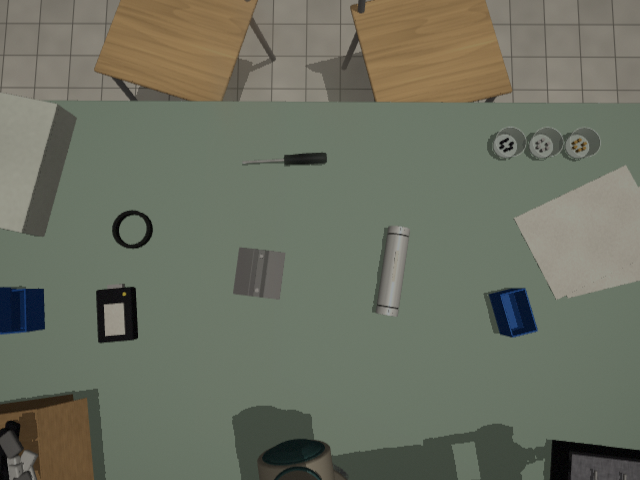

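The scene view shows the housing around (250,240) and the V-block at (380,250). In the top view the housing is at (392,271), the V-block at (259,273), the screwdriver at (290,160), the outlet box at (513,312), the module at (117,315) and the tape at (132,229). The strip between the housing and the V-block is clear.

```bash
cat > h.py <<'E'
from station import *
import cv2, numpy as np
def cal(n):
    c=get_calibration(n); f=240/np.tan(np.radians(c['fovy'])/2)
    K=np.array([[f,0,c['cx']],[0,f,c['cy']],[0,0,1]]); R=cv2.Rodrigues(c['rvec'])[0]; return K,R,c['tvec']
def ray(n,p,z):
    K,R,t=cal(n); p=np.atleast_2d(p).astype(float); d=np.c_[p,np.ones(len(p))]@np.linalg.inv(K).T@R
    o=-R.T@t; s=(z-o[2])/d[:,2]; return (o+d*s[:,None])[:,:2]
def mask(im,lo,hi,roi,satmax):
    m=np.zeros(im.shape[:2],np.uint8); x0,y0,x1,y1=roi
    hsv=cv2.cvtColor(im,cv2.COLOR_RGB2HSV)
    g=((hsv[...,2]>=lo)&(hsv[...,2]<=hi)&(hsv[...,1]<=satmax)).astype(np.uint8)*255
    m[y0:y1,x0:x1]=g[y0:y1,x0:x1]
    m=cv2.morphologyEx(m,cv2.MORPH_CLOSE,np.ones((5,5)))
    c=max(cv2.findContours(m,cv2.RETR_EXTERNAL,cv2.CHAIN_APPROX_NONE)[0],key=cv2.contourArea); return c
def housing(im,roi=(220,200,470,345),z=.025,lo=135):
    c=mask(im,lo,255,roi,30); r=cv2.minAreaRect(c); b=cv2.boxPoints(r)
    w=ray('top',b,z); e=[np.linalg.norm(b[i]-b[(i+1)%4]) for i in range(4)]
    i=int(np.argmin(e[:2])); A=(w[i]+w[(i+1)%4])/2; B=(w[(i+2)%4]+w[(i+3)%4])/2
    if A[0]<B[0]: A,B=B,A
    d=A-B; return (A+B)/2, np.degrees(np.arctan2(d[1],d[0])), np.linalg.norm(d), np.linalg.norm(w[i]-w[(i+1)%4]), b
E
python3 - <<'E'
from h import *
im=cv2.imread('pics/top0.png')[:,:,::-1].copy()
for p in [(392,271),(245,265),(275,270),(262,270),(320,270),(259,283),(397,235)]: print(p,im[p[1],p[0]],cv2.cvtColor(im,cv2.COLOR_RGB2HSV)[p[1],p[0]])
print(housing(im))
c=mask(im,50,255,(220,235,300,310),45); r=cv2.minAreaRect(c);b=cv2.boxPoints(r); w=ray('top',b,0.002)
print(b,w,w.mean(0),[np.linalg.norm(w[i]-w[(i+1)%4]) for i in (0,1)],[np.degrees(np.arctan2(*(w[i+1]-w[i])[::-1])) for i in (0,1)])
v=cv2.resize(im[200:340,220:430],None,fx=3.5,fy=3.5,interpolation=cv2.INTER_CUBIC)
for q in (b,housing(im)[4]): cv2.polylines(v,[((q-[220,200]+.5)*3.5).astype(int)],True,(255,0,0),1)
cv2.imwrite('pics/z0.png',v[:,:,::-1])
E
```

```text
(392, 271) [153 151 143] [ 24  17 153]
(245, 265) [80 78 74] [20 19 80]
(275, 270) [101  99  94] [ 21  18 101]
(262, 270) [84 83 77] [26 21 84]
(320, 270) [108 119 104] [ 52  32 119]
(259, 283) [95 92 89] [15 16 95]
(397, 235) [135 132 126] [ 20  17 135]
(array([ 0.53868943, -0.18405117]), np.float64(-8.642874028040042), np.float64(0.20531300415074757), np.float64(0.027482952268035384), array([[382.51077, 314.34302],
       [395.55563, 225.20325],
       [407.4473 , 226.94348],
       [394.40244, 316.08325]], dtype=float32))
[[220. 235.]
 [299. 235.]
 [299. 309.]
 [220. 309.]] [[0.61785337 0.22345652]
 [0.61975098 0.0370252 ]
 [0.44740034 0.03442673]
 [0.44509622 0.21782375]] [0.53252523 0.12818305] [np.float64(0.18644097402586166), np.float64(0.1723702215626727)] [np.float64(-89.41682839030442), np.float64(-179.1362377241225)]
```

View pics/z0.png

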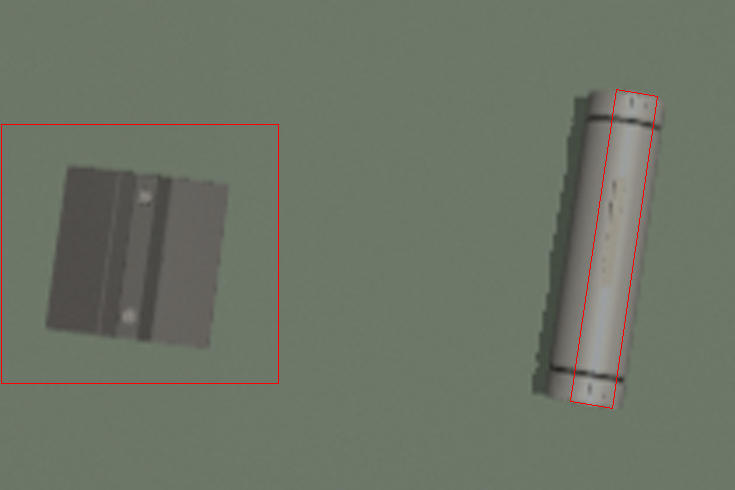

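```bash
cat >> h.py <<'E'
def mask(im,lo,hi,roi,satmax):
    m=np.zeros(im.shape[:2],np.uint8); x0,y0,x1,y1=roi; a=cv2.GaussianBlur(im,(3,3),0).astype(int)
    g=((a[...,0]-a[...,1]>=-4)&(a.max(2)>=lo)).astype(np.uint8)*255
    m[y0:y1,x0:x1]=g[y0:y1,x0:x1]
    m=cv2.morphologyEx(m,cv2.MORPH_CLOSE,np.ones((3,3)))
    return max(cv2.findContours(m,cv2.RETR_EXTERNAL,cv2.CHAIN_APPROX_NONE)[0],key=cv2.contourArea)
def vb(im):
    c=mask(im,50,255,(220,235,300,310),45); b=cv2.boxPoints(cv2.minAreaRect(c)); return b,ray('top',b,.003)
E
python3 - <<'E'
from h import *
im=cv2.imread('pics/top0.png')[:,:,::-1].copy()
H=housing(im,roi=(340,200,470,345),lo=60);print(H)
b,w=vb(im)
print(w,w.mean(0),[np.linalg.norm(w[i]-w[(i+1)%4]) for i in (0,1)],[np.degrees(np.arctan2(*(w[i+1]-w[i])[::-1])) for i in (0,1)])
v=cv2.resize(im[200:340,220:430],None,fx=3.5,fy=3.5,interpolation=cv2.INTER_CUBIC)
for q in (b,H[4]): cv2.polylines(v,[((q-[220,200]+.5)*3.5).astype(int)],True,(255,0,0),1)
cv2.imwrite('pics/z1.png',v[:,:,::-1])
E
```

```text
(array([ 0.53916016, -0.17785811]), np.float64(-8.27528972001707), np.float64(0.20470368345743056), np.float64(0.05206599199774898), array([[374.74762, 313.29794],
       [387.23175, 224.34834],
       [409.77026, 227.51163],
       [397.28613, 316.46124]], dtype=float32))
[[0.48100017 0.18946226]
 [0.59088673 0.17922483]
 [0.5786446  0.06907478]
 [0.46918466 0.08040094]] [0.52992904 0.1295407 ] [np.float64(0.11036241244387879), np.float64(0.11082826067162047)] [np.float64(-5.322517073694594), np.float64(-96.34185434320328)]
```

View pics/z1.png

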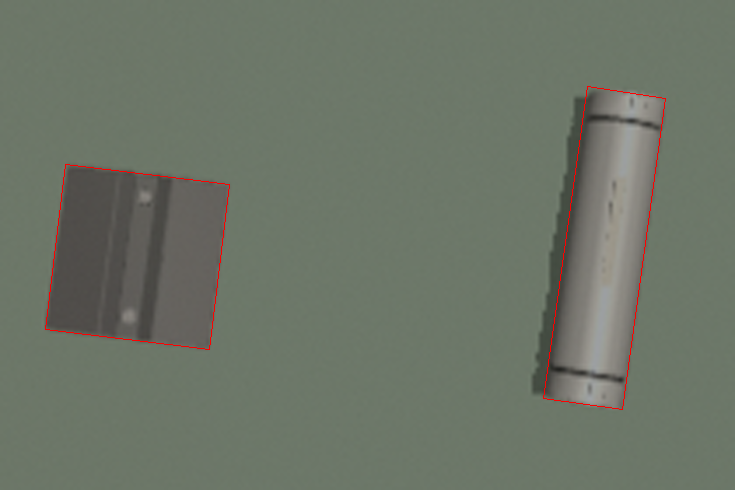

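```bash
cat >> h.py <<'E'
from scipy.spatial.transform import Rotation as Ro
def rel(p,yaw):
    "tool-frame shift/turn to TCP p with tool y at yaw deg, pointing down"
    s=observe(); R=Ro.from_quat(s['tcp_rot']); a=np.radians(yaw)
    y=np.array([np.cos(a),np.sin(a),0]); z=np.array([0,0,-1.]); T=Ro.from_matrix(np.c_[np.cross(y,z),y,z])
    return np.round(R.inv().apply(np.array(p)-s['ee_pos']),4), np.round((R.inv()*T).as_rotvec(degrees=True),2)
E
python3 -c "
from h import *
print(rel((.530,-.237,.15),-8.3))"
```

```text
(array([ 0.4627, -0.174 ,  0.0809]), array([-7.000e-02, -5.000e-02, -6.865e+01]))
```

Emit:
move_arm --commands '[0.463, -0.174, 0.08, 0, 0, -68.7, 0, 0.463, -0.174, 0.08, 0, 0, -68.7, 0, 0.463, -0.174, 0.08, 0, 0, -68.7, 0, 0.463, -0.174, 0.08, 0, 0, -68.7, 0, 0.463, -0.174, 0.08, 0, 0, -68.7, 0, 0.463, -0.174, 0.08, 0, 0, -68.7, 0, 0.463, -0.174, 0.08, 0, 0, -68.7, 0, 0.463, -0.174, 0.08, 0, 0, -68.7, 0, 0.463, -0.174, 0.08, 0, 0, -68.7, 0, 0.463, -0.174, 0.08, 0, 0, -68.7, 0, 0.463, -0.174, 0.08, 0, 0, -68.7, 0, 0.463, -0.174, 0.08, 0, 0, -68.7, 0]'

```text
time_s: 1.6
ee_pos: [0.5297, -0.238, 0.1514]
tcp_rot: [0.757, 0.654, 0.0, -0.0]
contact_force: [-0.0, 0.3, -0.3]
finger_gap: 1.0
```

```bash
python3 - <<'E'
from h import *
cv2.imwrite('pics/top1.png',capture('top')[:,:,::-1]);cv2.imwrite('pics/scene1.png',capture('scene')[:,:,::-1])
print(rel((.530,-.237,.007),-8.3),observe()['ee_pos'],observe()['qvel'])
E
```

```text
(array([0.0005, 0.    , 0.1443]), array([ 0.01, -0.07, -0.02])) [ 0.52983313 -0.23767546  0.15125995] [ 0.00655645  0.00535309 -0.00024556  0.00148149 -0.00083296  0.00117089]
```

View pics/top1.png

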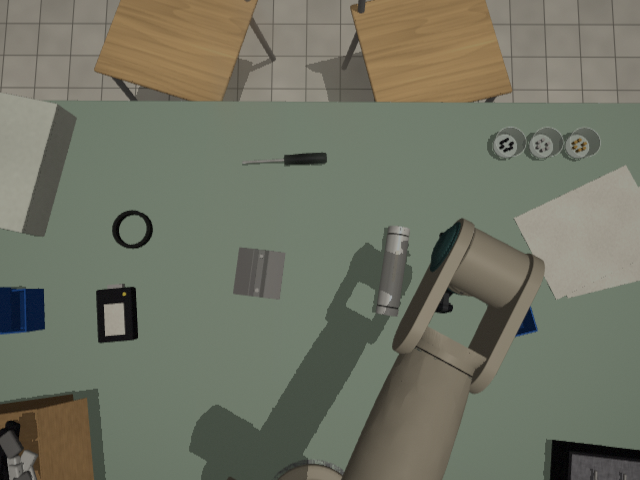

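The hand is behind the housing, clear of it (the housing is still at (392,271)). Next I lower it to push height.

Emit:
move_arm --commands '[0, 0, 0.05, 0, 0, 0, 0, 0, 0, 0.09, 0, 0, 0, 0, 0, 0, 0.12, 0, 0, 0, 0, 0, 0, 0.135, 0, 0, 0, 0, 0, 0, 0.144, 0, 0, 0, 0, 0, 0, 0.144, 0, 0, 0, 0]'

```text
time_s: 2.45
ee_pos: [0.5301, -0.2377, 0.0077]
tcp_rot: [0.757, 0.654, 0.001, -0.0]
contact_force: [-0.5, -0.6, -0.4]
finger_gap: 1.0
```

```bash
python3 - <<'E'
from h import *
im=capture('scene')[:,:,::-1]
cv2.imwrite('pics/s2.png',cv2.resize(im[130:330,150:420],None,fx=2.9,fy=2.9))
print(observe()['ee_pos'],observe()['contact_force'])
E
```

```text
[ 0.53041991 -0.23788302  0.00828375] [ 0.47401371 -0.34934566 -0.06609369]
```

View pics/s2.png

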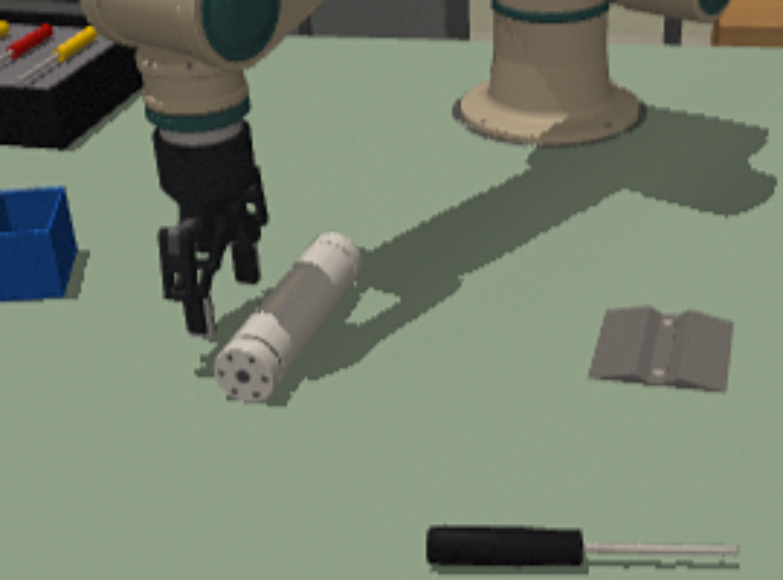

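Emit:
move_arm --commands '[0.006, 0, 0.004, 0, 0, 0, 0, 0.012, 0, 0.004, 0, 0, 0, 0, 0.017, 0, 0.004, 0, 0, 0, 0, 0.021, 0, 0.004, 0, 0, 0, 0, 0.025, 0, 0.004, 0, 0, 0, 0, 0.029, 0, 0.004, 0, 0, 0, 0, 0.033, 0, 0.004, 0, 0, 0, 0, 0.037, 0, 0.004, 0, 0, -0.5, 0, 0.041, 0, 0.004, 0, 0, -1, 0, 0.045, 0, 0.004, 0, 0, -1.5, 0, 0.049, 0, 0.004, 0, 0, -2, 0, 0.053, 0, 0.004, 0, 0, -2.5, 0]'

```text
time_s: 4.0
ee_pos: [0.5382, -0.1851, 0.0043]
tcp_rot: [0.742, 0.671, 0.001, 0.0]
contact_force: [0.9, -0.4, 1.1]
finger_gap: 1.002
```

```bash
cat > look.py <<'E'
from h import *
import sys
n=sys.argv[1]
t=capture('top');im=capture('scene')[:,:,::-1]
cv2.imwrite(f'pics/{n}.png',np.hstack([cv2.resize(im[170:310,170:420],None,fx=1.6,fy=1.6),cv2.resize(t[200:340,220:430,::-1],None,fx=1.9,fy=1.6)]))
s=observe();print(s['time_s'],s['ee_pos'],s['contact_force'],s['qvel'].max())
E
python3 look.py a1
```

```text
4.1 [ 0.53814628 -0.18493999  0.00426462] [-0.32194665 -0.34359921  0.00909276] 0.0015058540388293263
```

View pics/a1.png

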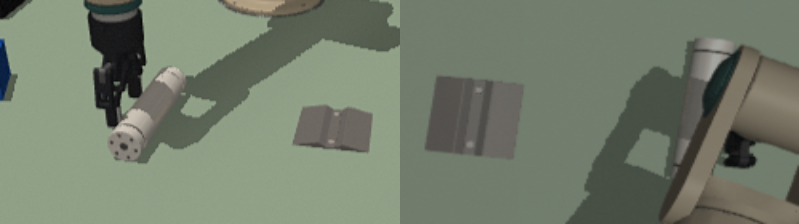

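Emit:
move_arm --commands '[0.004, 0, 0, 0, 0, -0.6, 0, 0.009, 0, 0, 0, 0, -1.2, 0, 0.014, 0, 0, 0, 0, -1.8, 0, 0.019, 0, 0, 0, 0, -2.5, 0, 0.024, -0.001, 0, 0, 0, -3.2, 0, 0.029, -0.001, 0, 0, 0, -4, 0, 0.034, -0.001, 0, 0, 0, -4.8, 0, 0.039, -0.002, 0, 0, 0, -5.6, 0, 0.044, -0.002, 0, 0, 0, -6.4, 0, 0.049, -0.003, 0, 0, 0, -7, 0, 0.054, -0.003, 0, 0, 0, -7.5, 0, 0.059, -0.004, 0, 0, 0, -8, 0]'

```text
time_s: 5.6
ee_pos: [0.5402, -0.1255, 0.0043]
tcp_rot: [0.693, 0.721, 0.001, 0.0]
contact_force: [-0.4, -0.2, -0.2]
finger_gap: 1.0
```

```bash
python3 look.py a2
```

```text
5.7 [ 0.54005024 -0.12531108  0.00424941] [-0.22389046 -0.20644553  0.15321558] 0.003821022763432177
```

View pics/a2.png

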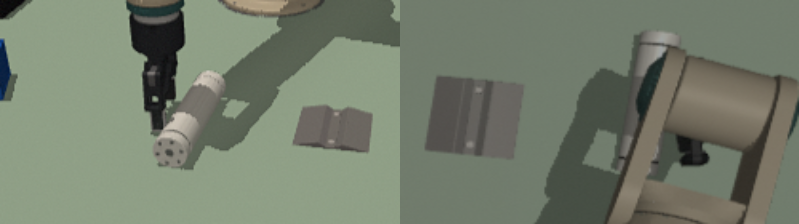

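```bash
cat > edge.py <<'E'
from h import *
import sys
t=capture('top'); a=cv2.GaussianBlur(t,(3,3),0).astype(int)
g=(a[...,0]-a[...,1]>=-4)&(a.max(2)>=90)
x0=int(sys.argv[1]); pts=[]
for r in range(232,318):
    c=np.flatnonzero(g[r,x0:430])
    if len(c): pts.append((x0+c[0]-.5,r))
p=np.array(pts,float)
for _ in range(4):
    k=np.polyfit(p[:,1],p[:,0],1); e=p[:,0]-np.polyval(k,p[:,1]); p=p[np.abs(e)<max(1.0,1.5*np.median(abs(e)))]
w=ray('top',np.c_[np.polyval(k,[p[:,1].min(),p[:,1].max()]),[p[:,1].min(),p[:,1].max()]],.025)
d=w[0]-w[1]; yaw=np.arctan2(d[1],d[0]); y=np.interp(.54,w[::-1,0],w[::-1,1])
print('n',len(p),'rows',p[:,1].min(),p[:,1].max(),'yaw',np.degrees(yaw),'axis y at x=.54 ~',y-.026/np.cos(yaw)); s=observe(); print(s['time_s'],s['ee_pos'])
E
python3 edge.py 300
```

```text
n 34 rows 232.0 316.0 yaw -4.435423381100405 axis y at x=.54 ~ -0.08646866488696038
5.75 [ 0.54006285 -0.12556928  0.00425173]
```

Emit:
move_arm --commands '[0.005, 0, 0, 0, 0, -1, 0, 0.01, 0, 0, 0, 0, -2, 0, 0.015, 0, 0, 0, 0, -3, 0, 0.02, 0, 0, 0, 0, -4, 0, 0.025, 0, 0, 0, 0, -5, 0, 0.03, 0, 0, 0, 0, -5, 0, 0.035, 0, 0, 0, 0, -5, 0, 0.04, 0, 0, 0, 0, -5, 0, 0.045, 0, 0, 0, 0, -5, 0, 0.05, 0, 0, 0, 0, -5, 0, 0.055, -0.001, 0, 0, 0, -5, 0, 0.06, -0.002, 0, 0, 0, -5, 0]'

```text
time_s: 7.25
ee_pos: [0.5356, -0.0654, 0.0043]
tcp_rot: [0.661, 0.75, 0.001, 0.0]
contact_force: [-0.6, 1.0, -0.3]
finger_gap: 1.002
```

```bash
python3 edge.py 290; python3 look.py a3
```

```text
n 61 rows 244.0 317.0 yaw -11.780637919156487 axis y at x=.54 ~ -0.026682363985923736
7.3 [ 0.53546296 -0.06484094  0.00420946]
7.4 [ 0.53563293 -0.06543144  0.00426736] [ 0.31928253 -0.46358984 -0.2827842 ] 0.002530777002449574
```

View pics/a3.png

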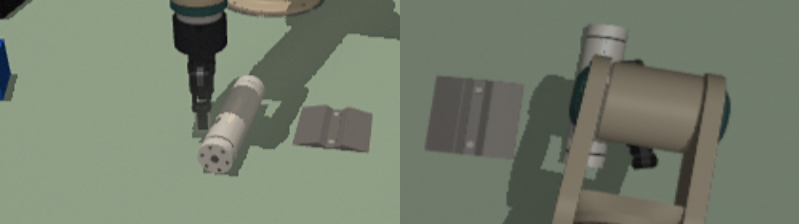

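```bash
python3 - <<'E'
from h import *
cv2.imwrite('pics/b3.png',cv2.resize(capture('top')[205:315,220:370,::-1],None,fx=5,fy=5,interpolation=cv2.INTER_CUBIC))
E
```

```text
(no output)
```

View pics/b3.png

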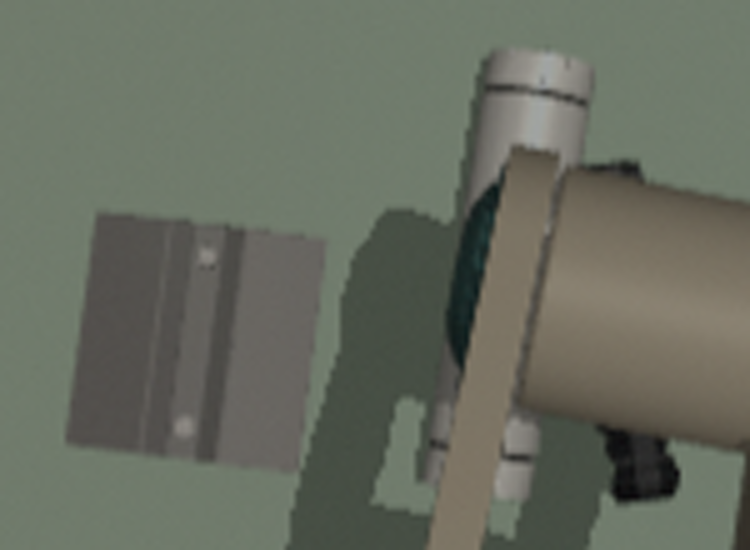

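```bash
python3 - <<'E'
from h import *
p=np.array([(540,52),(481,495),(626,165),(640,470)])/5+[220,205]-.4
w=ray('top',p,.025); d=w[0]-w[1]
print(w,w[:2].mean(0),np.degrees(np.arctan2(d[1],d[0])),np.linalg.norm(d),observe()['ee_pos'])
E
```

```text
[[ 0.66428974 -0.02947598]
 [ 0.46112147 -0.00452887]
 [ 0.61219684 -0.06942245]
 [ 0.47324376 -0.07644986]] [ 0.56270561 -0.01700243] -7.000327601919324 0.20469417364719733 [ 0.53570665 -0.06559389  0.00430572]
```

Emit:
move_arm --commands '[-0.02, 0, 0, 0, 0, 0, 0, -0.03, 0, -0.03, 0, 0, 3, 0, -0.03, 0, -0.07, 0, 0, 8, 0.4, -0.03, 0, -0.1, 0, 0, 14, 0.8, -0.03, 0.05, -0.1, 0, 0, 14, 1, -0.03, 0.1, -0.1, 0, 0, 14, 1, -0.03, 0.15, -0.1, 0, 0, 14, 1, 0, 0.17, -0.1, 0, 0, 14, 1, 0.03, 0.17, -0.1, 0, 0, 14, 1, 0.03, 0.17, -0.1, 0, 0, 14, 1, 0.03, 0.17, -0.1, 0, 0, 14, 1]'

```text
time_s: 8.82
ee_pos: [0.7005, -0.0161, 0.1046]
tcp_rot: [0.748, 0.664, 0.001, 0.0]
contact_force: [0.6, -0.3, -0.4]
finger_gap: -0.001
```

```bash
python3 - <<'E'
from h import *
cv2.imwrite('pics/b4.png',cv2.resize(capture('top')[150:330,200:400,::-1],None,fx=3.3,fy=3.3,interpolation=cv2.INTER_CUBIC))
print(observe()['ee_pos'],rel((.7017,-.0341,.012),-7))
E
```

```text
[ 0.70046314 -0.0162775   0.10462171] (array([-0.0176,  0.0032,  0.0926]), array([ 0.09, -0.02,  0.17]))
```

View pics/b4.png

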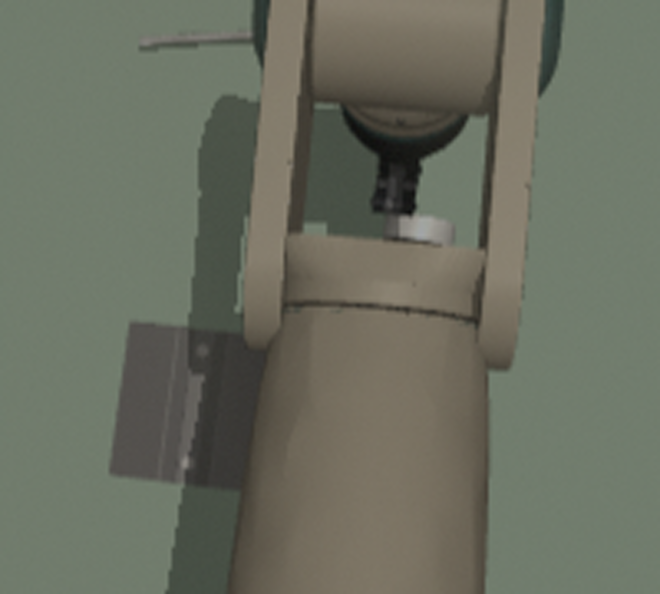

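Emit:
move_arm --commands '[-0.018, 0.005, 0.03, 0, 0, 0, 1, -0.018, 0.005, 0.06, 0, 0, 0, 1, -0.018, 0.005, 0.08, 0, 0, 0, 1, -0.018, 0.005, 0.09, 0, 0, 0, 1, -0.018, 0.003, 0.093, 0, 0, 0, 1, -0.018, 0.003, 0.093, 0, 0, 0, 1]'

```text
time_s: 9.62
ee_pos: [0.7019, -0.0344, 0.0127]
tcp_rot: [0.748, 0.664, 0.001, 0.001]
contact_force: [-0.1, -0.1, 0.0]
finger_gap: -0.002
```

```bash
python3 look.py a5;  python3 - <<'E'
from h import *
cv2.imwrite('pics/b5.png',cv2.resize(capture('top')[150:330,200:400,::-1],None,fx=3.3,fy=3.3,interpolation=cv2.INTER_CUBIC))
E
```

```text
9.725 [ 0.70208188 -0.03443347  0.01296413] [ 0.43692345 -0.1661604   0.25475312] 0.001722276615567314
```

View pics/a5.png

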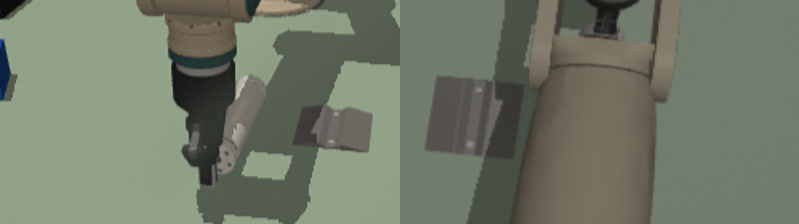

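View pics/b5.png

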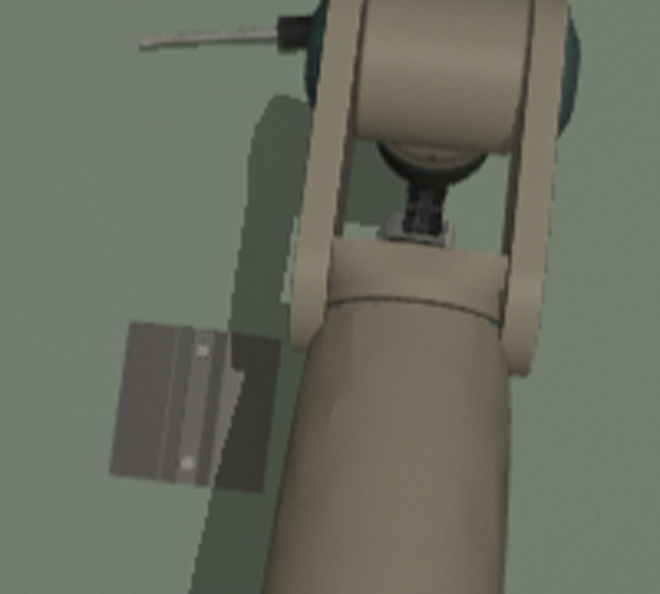

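Emit:
move_arm --commands '[0, -0.005, 0, 0, 0, 0, 1, 0, -0.01, 0, 0, 0, 0, 1, 0, -0.015, 0, 0, 0, 0, 1, 0, -0.019, 0, 0, 0, 0, 1, 0, -0.022, 0, 0, 0, 0, 1, 0, -0.025, 0, 0, 0, 0, 1, 0, -0.028, 0, 0, 0, 0, 1, 0, -0.031, 0, 0, 0, 0, 1, 0, -0.034, 0, 0, 0, 0, 1, 0, -0.037, 0, 0, 0, 0, 1]'

```text
time_s: 11.02
ee_pos: [0.6653, -0.03, 0.0129]
tcp_rot: [0.748, 0.664, 0.001, 0.001]
contact_force: [2.6, -0.6, -0.6]
finger_gap: -0.003
```

```bash
python3 look.py a6
```

```text
11.125 [ 0.66499921 -0.02998808  0.01281607] [0.48960143 0.1000894  0.04772623] 0.006038736116534694
```

View pics/a6.png

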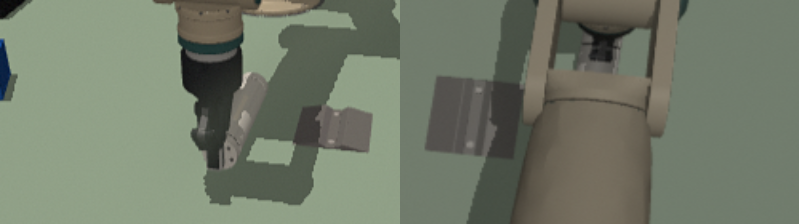

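Emit:
move_arm --commands '[0, -0.003, 0, 0, 0, 0, 1, 0, -0.006, 0, 0, 0, 0, 1, 0, -0.009, 0, 0, 0, 0, 1, 0, -0.012, 0, 0, 0, 0, 1, 0, -0.015, 0, 0, 0, 0, 1, 0, -0.018, 0, 0, 0, 0, 1, 0, -0.021, 0, 0, 0, 0, 1, 0, -0.024, 0, 0, 0, 0, 1, 0, -0.027, 0, 0, 0, 0, 1, 0, -0.029, 0, 0, 0, 0, 1]'

```text
time_s: 12.38
ee_pos: [0.6361, -0.0265, 0.0128]
tcp_rot: [0.748, 0.664, 0.001, 0.001]
contact_force: [2.4, -0.9, 0.5]
finger_gap: 0.003
```

Emit:
move_arm --commands '[0, 0.02, 0, 0, 0, 0, 1, 0, 0.04, -0.02, 0, 0, 0, 1, 0, 0.05, -0.07, 0, 0, 0, 1, -0.03, 0.05, -0.12, 0, 0, 0, 1, -0.09, 0.03, -0.14, 0, 0, 0, 0.6, -0.15, 0, -0.14, 0, 0, 0, 0, -0.18, 0, -0.14, 0, 0, 0, 0, -0.2, 0, -0.14, 0, 0, 0, 0, -0.2, 0, -0.14, 0, 0, 0, 0]'

```text
time_s: 13.5
ee_pos: [0.6117, -0.2256, 0.1523]
tcp_rot: [0.748, 0.663, 0.001, 0.001]
contact_force: [-0.2, -0.3, -0.1]
finger_gap: 1.001
```

```bash
python3 - <<'E'
from h import *
im=capture('top'); cv2.imwrite('pics/b7f.png',im[:,:,::-1])
v=cv2.resize(im[190:330,220:380],None,fx=4.5,fy=4.5,interpolation=cv2.INTER_CUBIC)
try:
    H=housing(im,roi=(295,190,380,335),lo=60); print(H); cv2.polylines(v,[((H[4]-[220,190]+.5)*4.5).astype(int)],True,(255,0,0),1)
except Exception as e: print(e)
cv2.imwrite('pics/b7.png',v[:,:,::-1]); print(observe()['ee_pos'],observe()['time_s'])
E
```

```text
(array([ 0.52234907, -0.01001601]), np.float64(-8.226541821984345), np.float64(0.20510939986315194), np.float64(0.05228030591170293), array([[300.30594, 319.8061 ],
       [314.14426, 230.62584],
       [336.6035 , 234.1109 ],
       [322.76517, 323.29114]], dtype=float32))
[ 0.61212756 -0.22437844  0.15228396] 13.55
```

View pics/b7.png

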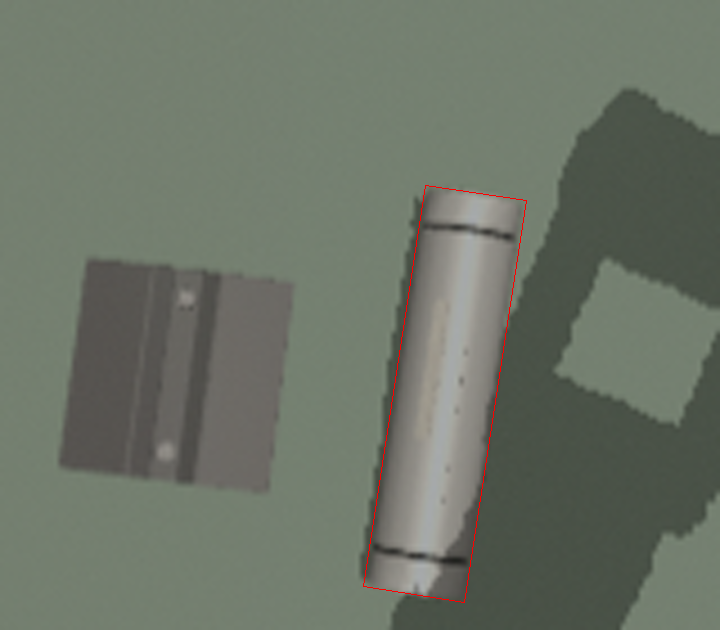

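The housing now lies at (0.522, -0.010) m, yaw about -8°, which is about 7 mm off the block's middle lengthways. Next I go behind it again and roll it straight on.

```bash
python3 - <<'E'
from h import *
print(rel((.516,-.075,.15),-6))
E
```

```text
(array([ 0.1369, -0.1132,  0.0022]), array([ 0.14, -0.06, -0.8 ]))
```

Emit:
move_arm --commands '[0.05, -0.04, 0.002, 0, 0, -0.8, 0, 0.1, -0.08, 0.002, 0, 0, -0.8, 0, 0.137, -0.113, 0.002, 0, 0, -0.8, 0, 0.137, -0.113, 0.002, 0, 0, -0.8, 0, 0.137, -0.113, 0.05, 0, 0, -0.8, 0, 0.137, -0.113, 0.09, 0, 0, -0.8, 0, 0.137, -0.113, 0.125, 0, 0, -0.8, 0, 0.137, -0.113, 0.14, 0, 0, -0.8, 0, 0.137, -0.113, 0.148, 0, 0, -0.8, 0, 0.137, -0.113, 0.148, 0, 0, -0.8, 0]'

```text
time_s: 14.8
ee_pos: [0.5171, -0.0748, 0.0048]
tcp_rot: [0.743, 0.669, 0.001, 0.001]
contact_force: [0.1, -0.5, 0.9]
finger_gap: 0.998
```

```bash
python3 look.py a8
```

```text
14.9 [ 0.51747948 -0.07496363  0.00546876] [ 0.58534023 -1.20724411  0.03608519] 0.0017376498283756257
```

View pics/a8.png

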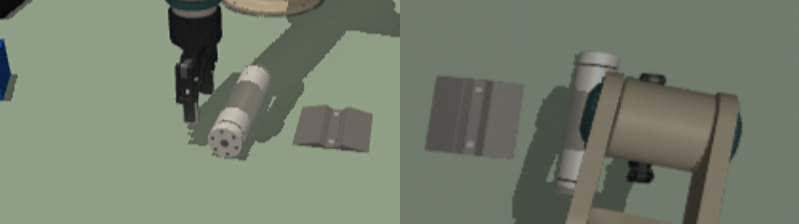

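Emit:
move_arm --commands '[0.008, 0, 0, 0, 0, 0, 0, 0.016, 0, 0, 0, 0, 0, 0, 0.022, 0, 0, 0, 0, 0, 0, 0.027, 0, 0, 0, 0, 0, 0, 0.032, 0, 0, 0, 0, 0, 0, 0.037, 0, 0, 0, 0, 0, 0, 0.042, 0, 0, 0, 0, 0, 0, 0.047, 0, 0, 0, 0, 0, 0, 0.052, 0, 0, 0, 0, 0, 0, 0.057, 0, 0, 0, 0, 0, 0, 0.062, 0, 0, 0, 0, 0, 0, 0.067, 0, 0, 0, 0, 0, 0]'

```text
time_s: 16.4
ee_pos: [0.5245, -0.008, 0.0055]
tcp_rot: [0.743, 0.669, 0.002, 0.001]
contact_force: [-0.4, -0.9, -0.6]
finger_gap: 1.0
```

Emit:
move_arm --commands '[0.005, 0, 0, 0, 0, 0, 0, 0.009, 0, 0, 0, 0, 0, 0, 0.013, 0, 0, 0, 0, 0, 0, 0.017, 0, 0, 0, 0, 0, 0, 0.021, 0, 0, 0, 0, 0, 0, 0.025, 0, 0, 0, 0, 0, 0, 0.029, 0, 0, 0, 0, 0, 0, 0.033, 0, 0, 0, 0, 0, 0]'

```text
time_s: 17.4
ee_pos: [0.528, 0.0251, 0.0056]
tcp_rot: [0.743, 0.669, 0.002, 0.001]
contact_force: [0.0, -0.1, -0.1]
finger_gap: 0.999
```

```bash
python3 look.py a9
```

```text
17.5 [0.52799679 0.02521274 0.00557746] [0.06386651 0.38933336 0.19141232] 0.003123190764952733
```

View pics/a9.png

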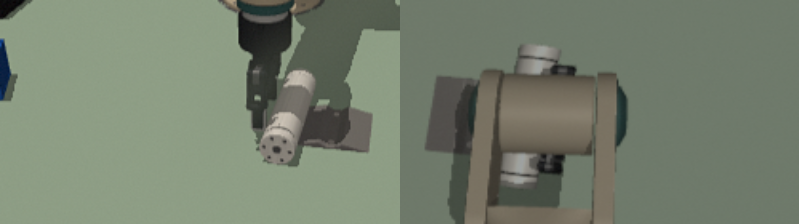

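Emit:
move_arm --commands '[0.004, 0, 0, 0, 0, 0, 0, 0.008, 0, 0, 0, 0, 0, 0, 0.012, 0, 0, 0, 0, 0, 0, 0.016, 0, 0, 0, 0, 0, 0, 0.019, 0, 0, 0, 0, 0, 0, 0.022, 0, 0, 0, 0, 0, 0, 0.025, 0, 0, 0, 0, 0, 0, 0.028, 0, 0, 0, 0, 0, 0, 0.031, 0, 0, 0, 0, 0, 0, 0.034, 0, 0, 0, 0, 0, 0, 0.037, 0, 0, 0, 0, 0, 0, 0.04, 0, 0, 0, 0, 0, 0]'

```text
time_s: 19.0
ee_pos: [0.5322, 0.0652, 0.0056]
tcp_rot: [0.743, 0.669, 0.002, 0.001]
contact_force: [-0.9, -4.1, 2.1]
finger_gap: 1.0
```

```bash
python3 look.py a10
```

```text
19.1 [0.53216642 0.06561559 0.00548449] [ 0.33288651 -1.90632356  0.59974574] 0.003142698020664068
```

View pics/a10.png

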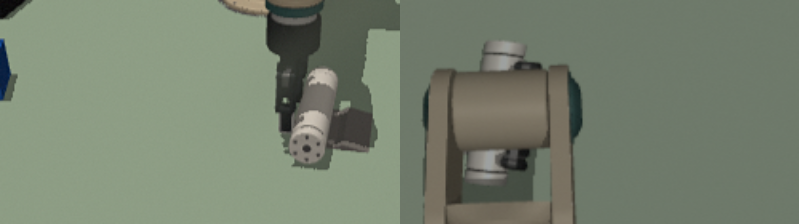

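Contact holds at 2–4 N with the housing climbing the bevel. I continue slowly over the lip.

Emit:
move_arm --commands '[0.002, 0, 0, 0, 0, 0, 0, 0.004, 0, 0, 0, 0, 0, 0, 0.006, 0, 0, 0, 0, 0, 0, 0.008, 0, 0, 0, 0, 0, 0, 0.01, 0, 0, 0, 0, 0, 0, 0.012, 0, 0, 0, 0, 0, 0, 0.014, 0, 0, 0, 0, 0, 0]'

```text
time_s: 19.98
ee_pos: [0.5335, 0.0799, 0.0054]
tcp_rot: [0.743, 0.669, 0.002, 0.001]
contact_force: [-1.4, 0.5, 0.5]
finger_gap: 1.0
```

```bash
python3 look.py a11
```

```text
20.075 [0.53359515 0.07983647 0.00548756] [0.74230548 0.12675489 0.72164991] 0.0010758617526848027
```

View pics/a11.png

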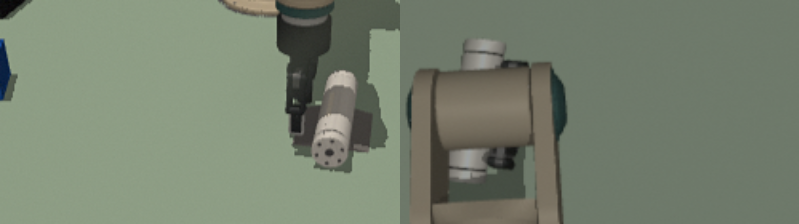

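Emit:
move_arm --commands '[-0.03, 0, 0, 0, 0, 0, 0, -0.06, 0, -0.02, 0, 0, 0, 0, -0.11, 0, -0.07, 0, 0, 0, 0, -0.16, 0, -0.12, 0, 0, 0, 0, -0.2, 0, -0.14, 0, 0, 0, 0, -0.22, 0, -0.14, 0, 0, 0, 0, -0.22, 0, -0.14, 0, 0, 0, 0]'

```text
time_s: 20.95
ee_pos: [0.5096, -0.1398, 0.144]
tcp_rot: [0.743, 0.669, 0.002, 0.0]
contact_force: [-0.0, 0.4, 0.0]
finger_gap: 1.008
```

```bash
python3 - <<'E'
from h import *
im=capture('top'); cv2.imwrite('pics/b12f.png',im[:,:,::-1])
a=cv2.imread('pics/top0.png')[:,:,::-1]
v=cv2.resize(im[190:330,190:350],None,fx=4.5,fy=4.5,interpolation=cv2.INTER_CUBIC)
m=np.zeros_like(im)
# housing: bright pixels on block
c=None
g=(im.max(2)>=112)&(im[...,0].astype(int)-im[...,1]>=-3); k=np.zeros(g.shape,np.uint8);k[190:330,215:320]=g[190:330,215:320]*255
k=cv2.morphologyEx(k,cv2.MORPH_CLOSE,np.ones((7,7))); c=max(cv2.findContours(k,0,1)[0],key=cv2.contourArea)
b=cv2.boxPoints(cv2.minAreaRect(c)); w=ray('top',b,.027); e0,e1=[np.linalg.norm(w[i]-w[i+1]) for i in (0,1)]
C=w.mean(0); print(w,C,e0,e1,[np.degrees(np.arctan2(*(w[i+1]-w[i])[::-1])) for i in (0,1)])
th=np.radians(-5.8);u=np.array([np.cos(th),np.sin(th)]);n=np.array([-u[1],u[0]]); d=C-[.5299,.1295]; print('along',d@u,'side',d@n)
cv2.polylines(v,[((b-[190,190]+.5)*4.5).astype(int)],True,(255,0,0),1); cv2.imwrite('pics/b12.png',v[:,:,::-1])
s=capture('scene');cv2.imwrite('pics/s12.png',cv2.resize(s[200:300,280:480,::-1],None,fx=4,fy=4,interpolation=cv2.INTER_CUBIC))
print(observe()['time_s'],observe()['ee_pos'])
E
```

```text
[[0.43982025 0.16191682]
 [0.643232   0.13993659]
 [0.63770692 0.09568246]
 [0.43463938 0.11848217]] [0.53884964 0.12900451] 0.20459587484837943 0.044597696563551274 [np.float64(-6.167326954628002), np.float64(-97.11649196861592)]
along 0.008953893600806385 side 0.00041146218120459064
21.05 [ 0.50961529 -0.13809697  0.14341832]
```

View pics/b12.png

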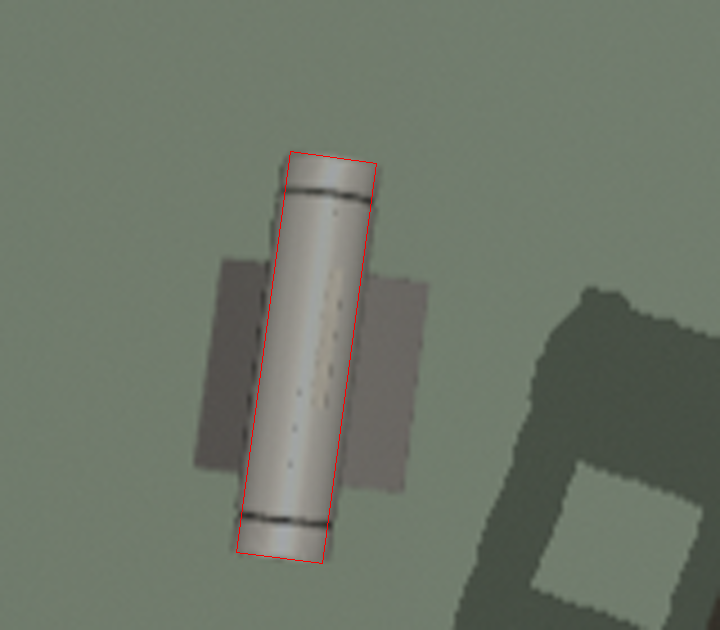

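View pics/s12.png

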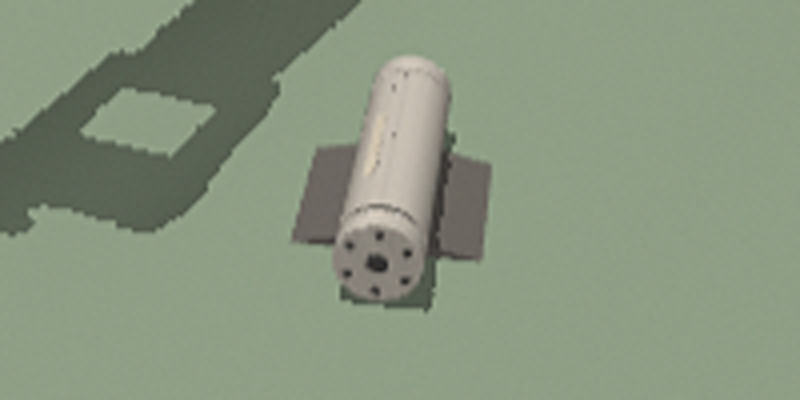

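The housing lies in the groove: sideways error 0.4 mm, within about 0.5° of the groove, 9 mm off lengthways (limit 25 mm). I check that it's still and that the bystanders haven't moved, then hand in.

```bash
python3 - <<'E'
from h import *
a=cv2.imread('pics/top0.png')[:,:,::-1].astype(int); b=capture('top').astype(int); p=cv2.imread('pics/b12f.png')[:,:,::-1].astype(int)
for n,(x0,y0,x1,y1) in dict(tape=(105,203,160,255),module=(90,280,142,347),screwdriver=(238,148,332,170),box=(485,284,540,340)).items():
    print(n,(np.abs(a-b)[y0:y1,x0:x1].max(2)>40).sum())
print('housing change',(np.abs(p-b)[190:330,215:320].max(2)>30).sum(),observe()['contact_force'])
finish_job()
E
```

```text
tape 0
module 0
screwdriver 0
box 0
housing change 30 [ 0.61164585  0.20759849 -0.34038218]
the job is handed in; nothing more can be done
```

The housing is lying in the V-block's groove and I handed the job in at about 21 s. No verdict came back, so these are only my own checks.

**What I did:** I rolled it across the table with the two open fingers at about 0.03–0.05 m/s, stopping partway for one nudge. Steering it by turning the fingers didn't work, because it coasted ahead without turning. Instead, I nudged its +x end with the shut fingers, which slid it about 40 mm along its axis at 2–3 N. I then rolled it up the bevel and over the lip, with about 4 N the highest push force I read.

**Last checks (top view, just before hand-in):**

| Check | Measured | Limit |
|---|---|---|
| Sideways offset from the seat | about 0.4 mm | 4 mm |
| Angle to the groove | about 0.5° or less | 3.4° (0.06 rad) |
| Offset lengthways | about 9 mm, so the ends overhang by about 54 and 36 mm | 25 mm |
| Bystanders, compared with the first picture | no change | 20 mm |

- **Robot:** The arm is clear of everything.
- **Height:** I did not measure the height of the axis. The views show it down between the lips.
- **Stillness:** 30 pixels around the housing differed between two pictures taken about 0.1 s apart. I handed in without looking into it, so a slight remaining movement is not ruled out. It may only be the arm's shadow.

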